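# Put the large rotary cutter away in its rest

## Task

Put the larger of the two rotary cutters away in the plywood rest: lying flat on the rest's floor, its round blade head in between the walls at the closed end and its handle between the two short posts at the other end. Lower it in rather than dropping it, let go, and leave the smaller cutter where it lies.

Things in the scene. Friction and masses are not known exactly. Their poses are not given: they have to be found in the camera images.
- cutter: Larger rotary cutter lying flat: grey plastic, dark grip sleeve, steel disc on the head; 110 g, 168 mm long. Origin: underside, on the centre line, at the balance point; x runs along the handle towards the round head, z up. Sizes in mm: handle a bar 26 wide, 22 high, from x = -90 to +30; head: disc 56 across, 16 high, centred at x = +50. Grasp it across the handle near the origin.
- cutter_head (a point): Centre of the larger cutter's head, 50 mm along x from cutter's origin, 8 mm above its underside. In the rest it belongs at rest x = +50 mm, y = 0 (cutter's origin over the rest's origin, x axes the same way).
- rest: Fixed open plywood cradle, brown wood walls, 200 x 120 (all in mm). Origin: centre of underside; x to the closed end, z up. Floor 12 mm above the table; walls and posts 24 above the floor. Closed end: side walls x = 45 to 92, inside faces y = +-45; end wall face x = 92. Other end: two posts 10 square at x = -70, inside faces y = +-30. Between walls and posts the sides are open for the fingers.
- small_cutter: Smaller rotary cutter of the same look, to be left alone; 50 g, 110 mm long: handle 18 mm wide, 16 high, from x = -60 to +20 mm; head a disc 32 across, 12 high, centred at x = +34. Origin on the underside, x towards the head, z up.
Not all that is in view belongs to the job. What is shaped like the cutter but purple is not meant.

How it is judged (in metres and radians):
On the way:
1. the larger cutter is lowered into the rest while still held: its underside within 20 mm of the rest's floor, its head within 25 mm of its place (contact force between the fingers and cutter above 0.5 N and z of cutter in the frame of rest below 0.032 m and x of cutter_head in the frame of rest between 0.025 and 0.075 m and y of cutter_head in the frame of rest between -0.025 and 0.025 m), for 0.05 s.
At the end, for the whole second after the job is handed in: The larger cutter lies still and flat (0.1 rad) on the rest's floor (underside within 6 mm), head centre within 20 mm of its place lengthwise and sideways, handle between the posts and along the rest within 0.25 rad; the smaller cutter within 30 mm of where it lay (x of cutter_head in the frame of rest between 0.03 and 0.07 m and y of cutter_head in the frame of rest between -0.02 and 0.02 m and z of cutter in the frame of rest between 0.006 and 0.018 m and angle between cutter's own z axis and vertical below 0.1 rad and angle between the x axis of cutter and the x axis of rest, either way round below 0.25 rad and linear speed of cutter below 0.02 m/s and distance of small_cutter from where it was at the start of the episode below 0.03 m); the robot touches nothing.
It fails at once if the smaller cutter is moved by more than 30 mm (distance of small_cutter from where it was at the start of the episode above 0.03 m).
It also fails if it takes over 34 s, if anything falls off the work surface, if the arm or the gripper's body presses on something with over 40 N, if the wrist force passes 120 N, or if a joint passes its speed limit or range.

## Robot

A 6-joint arm with a two-finger parallel gripper is mounted at the origin on the work surface. World frame = base frame: x ahead of the robot, y to its left, z up, the work surface at z = 0. Lengths are in m, angles in degrees, forces in N, time in s.
With the tool pointing down it reaches from about 0.325 to 0.775 m from the base axis. Payload 5.5 kg.
Tool frame: the origin (TCP) lies at the centre of the arm's flange, where the gripper is bolted on; the fingertips stand 182 mm ahead of it and the grasp point (between the pads) lies 163 mm ahead of it; z points along the fingers, y is the line along which they close (so a half turn about z gives the same grasp; the last joint's range is limited). The gripper opens to 88 mm and grips with 3 to 60 N. Pads are 20 mm wide; open, the fingers measure 115 mm over their backs; the gripper's body (75 mm by 178 mm) begins 61 mm behind the grasp point.
Start: joints at [72.153, 5.22, 70.514, -0, 104.267, -3.249], TCP at [0.151, 0.581, 0.405] pointing down, gripper open.
Joint ranges: [-164.24, 164.24], [-49.07, 125.15], [9.68, 141.18], [-86.29, 266.29], [3.28, 154.24], [-151.56, 151.56]. Speed limits (degrees/s): [147.25, 147.25, 172.46, 180, 180, 180].

## Interface

Orientations are given as [roll, pitch, yaw] about the fixed x, y, z axes, in that order (R = Rz(yaw) Ry(pitch) Rx(roll)).
In Python, from station import r gives the robot as it stands. The module is installed in compiled form; this text tells all that it offers. Calls block until the motion is done:
- r.reach(position, orientation): joint-space move of the TCP to a pose.
- r.servo_line(position, rotation=None, speed=0.15): straight line of the TCP; rotation=None keeps the orientation; speed is the mean speed in m/s.
- r.move_joints(angles): joint-space move.
- r.let_go() and r.grab(squeeze=None): open the fingers fully, or close them until they stop; squeeze is the grip in N (None keeps the last).
- r.wait(seconds).
- r.inverse_kinematics(position, orientation): joint angles nearest the present ones, or None.
- r.sense(): the state.
- r.snapshot(name): name is "scene" or "top"; returns a dict with "frame" (384x512x3 uint8, red, green, blue), "fx", "fy", "cx", "cy" (pixels), "dist_coeffs" ([k1, k2, p1, p2, k3] as OpenCV has them; the pictures are not rectified), "R" (3x3) and "t" (3): a world point X has camera coordinates R X + t. Camera axes: x right, y down, z forward; pixel columns grow to the right and rows downward; lengths in m; the calibration is good to about 2 mm. A picture is of the moment at which its call begins. There is no depth.
A pose or a line that the arm cannot do raises r.IKError and nothing moves.
- r.hand_in(): hands the job in; it is judged then, once.
The state is a dict: "clock": time; "joints": joint angles; "joint_vel": joint speeds; "joint_torque": joint torques, N m; "tcp_pos": TCP position; "orientation": TCP orientation; "contact_force": force on the tool from outside, world axes, zero at the start; "torque": the same for the moment, N m; "opening": finger opening in m; "gripper_force": force on a finger pad.
Only numpy, scipy, OpenCV 4.12 (cv2) and the standard library are available. Lean on these libraries where they do the work, as an engineer would, in place of code of your own. Each camera call takes 0.05 s, during which the arm holds its last target. There are 200 camera calls.

## Working session

There is one attempt and no reset: what is moved stays moved. The work goes in short steps, each a Python script; the robot and the scene stay as the last script left them, time stands still between calls to the robot, and variables do not carry over. Pictures are saved under pics/ and viewed, at most 10 in all, crops included, and the job is handed in when it is done.

```bash
mkdir -p pics; cat > h.py <<'E'
import numpy as np, cv2, pickle
def ray(s,uv,z):
    K=np.array([[s["fx"],0,s["cx"]],[0,s["fy"],s["cy"]],[0,0,1]]);R=np.array(s["R"]);t=np.array(s["t"])
    p=cv2.undistortPoints(np.array(uv,float).reshape(-1,1,2),K,np.array(s["dist_coeffs"],float))[:,0]
    d=np.c_[p,np.ones(len(p))]@R; c=-R.T@t
    return c+d*((z-c[2])/d[:,2])[:,None]
def proj(s,X):
    K=np.array([[s["fx"],0,s["cx"]],[0,s["fy"],s["cy"]],[0,0,1]])
    return cv2.projectPoints(np.array(X,float).reshape(-1,1,3),cv2.Rodrigues(np.array(s["R"],float))[0],np.array(s["t"],float),K,np.array(s["dist_coeffs"],float))[0][:,0]
E
python3 - <<'E'
from station import r
import cv2,pickle
for n in("top","scene"):
    s=r.snapshot(n);pickle.dump(dict(s),open(n+".pkl","wb"))
    cv2.imwrite(f"pics/{n}.png",cv2.resize(s["frame"][:,:,::-1],(800,600),interpolation=cv2.INTER_CUBIC))
E
```

```text
(no output)
```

View pics/top.png

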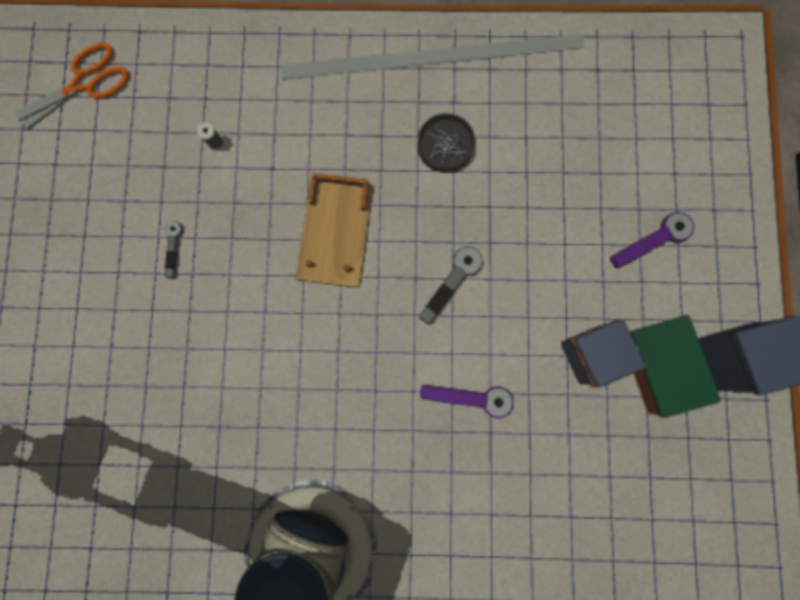

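View pics/scene.png

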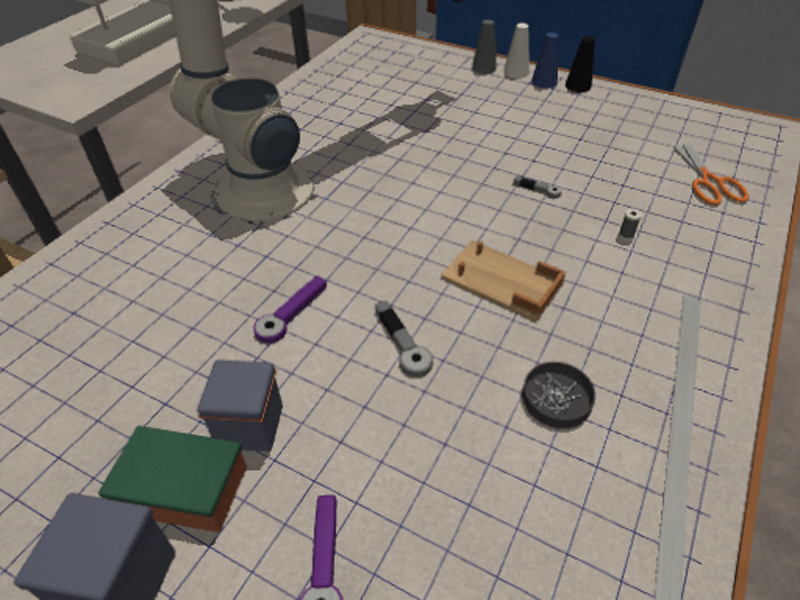

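The top picture (800x600) shows these candidates:
- Large grey cutter: head (468,260), tail (428,318).
- Small grey cutter: head (175,229), tail (171,275).
- Purple lookalikes: heads at (680,226) and (498,402).

The rest has its closed end at (340,180) and posts at (310,264) and (348,268). I choose the large grey cutter with its dark sleeve, and will check it in a close crop.

```bash
python3 - <<'E'
import pickle,cv2,numpy as np
from h import *
s=pickle.load(open("top.pkl","rb"));f=s["frame"][:,:,::-1]
c=f[105:215,180:320]; cv2.imwrite("pics/crop.png",cv2.resize(c,None,fx=5.4,fy=5.4,interpolation=cv2.INTER_CUBIC))
print(-np.array(s["R"]).T@s["t"])
k=.64
P=lambda uv,z:print(ray(s,np.array(uv)*k,z).round(4))
P([[468,260]],.016);P([[428,318]],.02);P([[175,229],[171,275]],.012);P([[310,540]],0)
P([[340,180],[328,286]],.012)
E
```

```text
[ 0.30967345 -0.1658304   1.01792149]
[[ 0.5168 -0.2731  0.016 ]]
[[ 0.4068 -0.2002  0.02  ]]
[[0.5672 0.2789 0.012 ]
 [0.4791 0.2797 0.012 ]]
[[0.0131 0.0014 0.    ]]
[[ 0.6688 -0.029   0.012 ]
 [ 0.4638 -0.0139  0.012 ]]
```

View pics/crop.png

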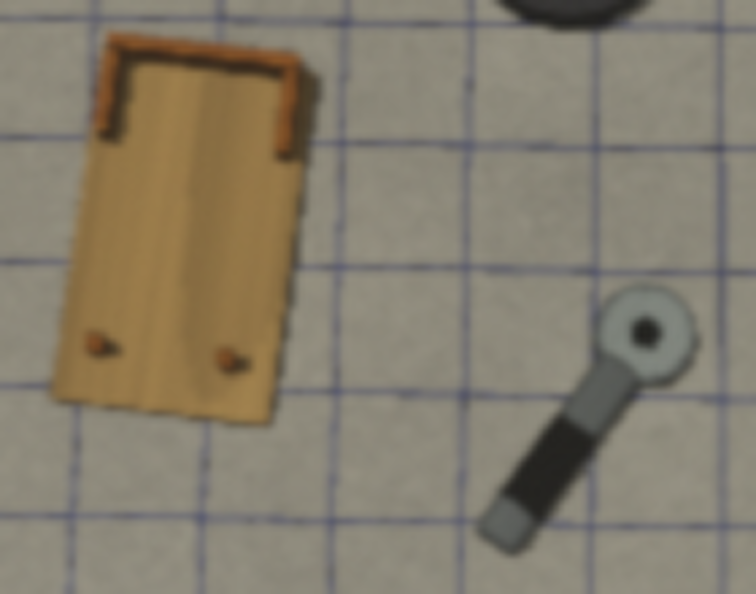

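The crop shows a grey cutter with a black sleeve and steel disc, not purple. In crop pixels:
- Cutter: head (646,335), tail end about (497,541).
- Rest: open-end floor corners (52,400) and (270,424), wall-top outer corners (110,33) and (300,53), post tops about (95,343) and (230,361).

```bash
python3 - <<'E'
import pickle,cv2,numpy as np
from h import *
s=pickle.load(open("top.pkl","rb"))
C=lambda uv:(np.array(uv,float)+.5)/5.4-.5+[180,105]
head=ray(s,C([[646,334]]),.016)[0]; tail=ray(s,C([[497,541]]),.02)[0]
d=(head-tail)[:2];print("cutter",head.round(4),tail.round(4),"len(140)",np.hypot(*d),np.degrees(np.arctan2(d[1],d[0])))
fr=ray(s,C([[52,400],[270,424]]),.012);bk=ray(s,C([[110,33],[300,53]]),.036);po=ray(s,C([[93,342],[228,360]]),.036)
print(fr.round(4),bk.round(4),po.round(4),"w 120:",np.linalg.norm(fr[0]-fr[1]),np.linalg.norm(bk[0]-bk[1]),"posts 70",np.linalg.norm(po[0]-po[1]))
e=bk.mean(0)-fr.mean(0);print("L",np.linalg.norm(e[:2]),np.degrees(np.arctan2(e[1],e[0])),(bk.mean(0)+fr.mean(0))/2)
w=fr[0]-fr[1];print(np.degrees(np.arctan2(-w[0],w[1])))
w=bk[0]-bk[1];print(np.degrees(np.arctan2(-w[0],w[1])))
sc=pickle.load(open("scene.pkl","rb"))
for u,z in([[417,357],.016],[[383,304],.022]): print(ray(sc,[np.array(u)*.64],z).round(4))
print("rest floor front corner L/R?",ray(sc,np.array([[443,276],[478,243],[538,314],[565,270]])*.64,.012).round(4))
from station import r;print(r.sense())
E
```

```text
cutter [ 0.5166 -0.2722  0.016 ] [ 0.4031 -0.1937  0.02  ] len(140) 0.13800680234490664 -34.66158710087274
[[ 0.4755  0.0469  0.012 ]
 [ 0.4646 -0.0711  0.012 ]] [[ 0.673   0.0197  0.036 ]
 [ 0.6634 -0.0833  0.036 ]] [[ 0.503   0.0216  0.036 ]
 [ 0.4947 -0.0501  0.036 ]] w 120: 0.11848286885244824 0.10344066765344043 posts 70 0.07219292923235489
L 0.1990979307448929 -5.685346799752644 [ 0.56913758 -0.02197684  0.024     ]
-5.285909358524745
-5.273391301561778
[[ 0.5201 -0.2701  0.016 ]]
[[ 0.4141 -0.1967  0.022 ]]
rest floor front corner L/R? [[ 0.4735 -0.0734  0.012 ]
 [ 0.4944  0.0436  0.012 ]
 [ 0.6639 -0.0819  0.012 ]
 [ 0.6711  0.0489  0.012 ]]
{'clock': 0.1, 'joints': array([ 7.21503083e+01,  5.25731107e+00,  7.05759077e+01, -1.09066939e-03,
        1.04267026e+02, -3.24937934e+00]), 'joint_vel': array([-0.01036903, -0.02367776, -0.12297276, -0.02437299, -0.03200007,
        0.09200749]), 'joint_torque': array([ 2.15796157e-03, -4.47860777e+01, -4.07567561e+01,  7.00747501e-02,
        2.85356445e-02, -9.33332490e-05]), 'tcp_pos': array([0.15126966, 0.58066192, 0.40362604]), 'orientation': array([-1.79899856e+02, -4.62628569e-03,  1.65399416e+02]), 'contact_force': array([-0.16974734, -0.38125346,  0.8345162 ]), 'torque': array([-0.00547   ,  0.03530184,  0.01954628]), 'gripper_force': 0.0, 'opening': 0.08808725628240158}
```

```bash
python3 - <<'E'
from station import r
import numpy as np,cv2
for b in(0,180):
    print(b,[r.inverse_kinematics(p,[180,0,y+b]) for p,y in(([.476,-.243,.3],-34.7),([.569,-.022,.3],-5.5))])
o=min((0,180),key=lambda b:abs(r.inverse_kinematics([.476,-.243,.3],[180,0,-34.7+b])[5]))
print("use",o)
O=[180,0,-34.7+o]
r.reach([.476,-.243,.3],O)
r.servo_line([.476,-.243,.187],speed=.1)
print(r.sense()["contact_force"],r.sense()["tcp_pos"])
r.grab(25); s=r.sense(); print(s["opening"],s["gripper_force"],s["clock"])
r.servo_line([.476,-.243,.3],speed=.1)
r.wait(.2); s=r.sense(); print(s["opening"],s["gripper_force"],s["contact_force"],s["torque"])
p=r.snapshot("scene");cv2.imwrite("pics/lift.png",cv2.resize(p["frame"][130:300,150:380,::-1],None,fx=3.4,fy=3.4,interpolation=cv2.INTER_CUBIC))
E
```

```text
0 [array([-3.06920154e+01, -4.64447973e+00,  9.10030172e+01, -2.54444375e-14,
        9.36414626e+01,  9.40079846e+01]), array([-5.63732891e+00,  7.70878616e-01,  8.57086416e+01, -2.54444375e-14,
        9.35204798e+01,  8.98626711e+01])]
180 [array([-30.6920154 ,  -4.64447973,  91.00301718,   0.        ,
        93.64146255, -85.9920154 ]), array([ -5.63732891,   0.77087862,  85.7086416 ,   0.        ,
        93.52047978, -90.13732891])]
use 180
[0.24138814 0.71741507 0.50881146] [ 0.47628869 -0.24318017  0.18792346]
0.026249190208448975 24.99152809381485 5.4833
0.02568033694540493 24.991272389888763 [-0.61825048 -0.30421958 -0.18656389] [-0.00370836 -0.00406824 -0.01185969]
```

View pics/lift.png

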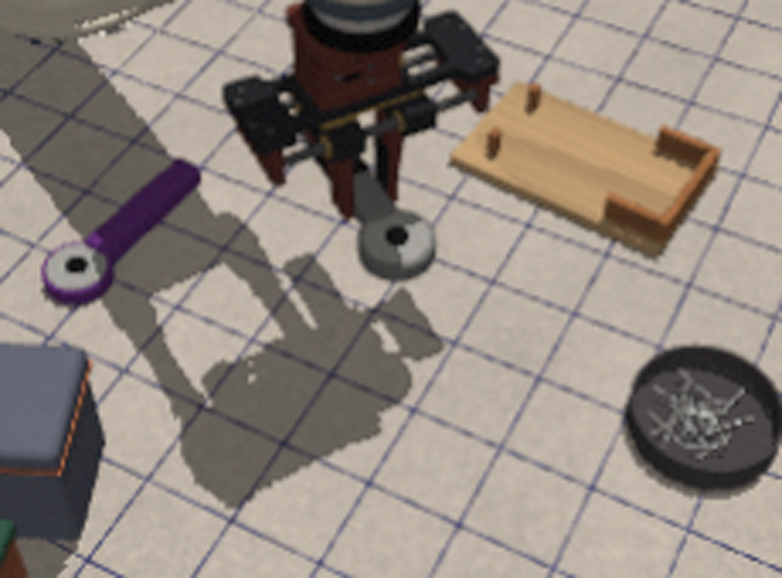

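The lift crop shows the cutter held level, head disc centre at (397,240). I'll use that to check its offset in the grip, then carry it over and stop above the rest floor.

```bash
python3 - <<'E'
from station import r
from h import *
sc=pickle.load(open("scene.pkl","rb"))
h=ray(sc,[(np.array([397,238])+.5)/3.4-.5+[150,130]],.3-.187+.016)[0]
print("head",h.round(4),"expected",(.476+.05*.8221,-.243-.05*.5693))
O=[180,0,174.5]
r.reach([.569,-.022,.3],O)
r.servo_line([.569,-.022,.225],speed=.1); 
p=r.snapshot("top");pickle.dump(dict(p),open("top2.pkl","wb"))
cv2.imwrite("pics/over.png",cv2.resize(p["frame"][95:205,170:310,::-1],None,fx=5.4,fy=5.4,interpolation=cv2.INTER_CUBIC))
s=r.sense();print(s["opening"],s["gripper_force"],s["contact_force"],s["tcp_pos"],s["orientation"],s["clock"])
E
```

```text
head [ 0.5193 -0.2729  0.129 ] expected (0.5171049999999999, -0.271465)
0.02589821262656985 24.991241991519928 [ 0.53671672 -0.03491195 -0.81189067] [ 0.56932666 -0.02204754  0.22611749] [-1.79999114e+02  1.04635420e-01  1.74500070e+02] 8.9167
```

View pics/over.png

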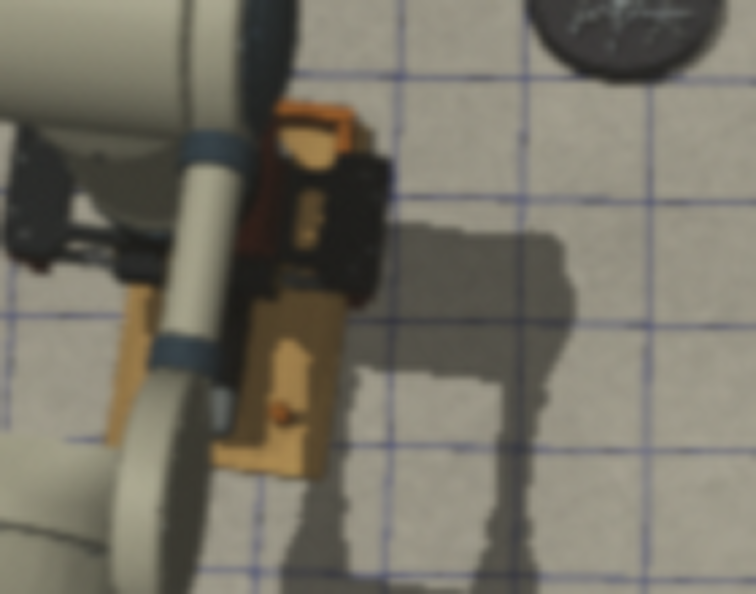

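The top picture is mostly blocked by the arm. The tail (222,415) lies inside the post at (283,412), clear of it, and nothing is touching. The head offset in the grip is about 2 mm, so I'll lower and release.

```bash
python3 - <<'E'
from station import r
from h import *
for z in(.206,.202,.2005,.1995):
    r.servo_line([.569,-.022,z],speed=.05); r.wait(.1)
    s=r.sense();print(s["tcp_pos"][2],s["contact_force"][2],s["gripper_force"])
    if s["contact_force"][2]>4: break
r.wait(.2); r.let_go(); r.wait(.2)
r.servo_line([.569,-.022,.32],speed=.1)
r.reach([.40,.30,.4],[180,0,174.5])
p=r.snapshot("top");pickle.dump(dict(p),open("top3.pkl","wb"))
cv2.imwrite("pics/end.png",cv2.resize(p["frame"][105:205,90:230,::-1],None,fx=5.4,fy=5.4,interpolation=cv2.INTER_CUBIC))
p=r.snapshot("scene");pickle.dump(dict(p),open("sc3.pkl","wb"))
cv2.imwrite("pics/end2.png",cv2.resize(p["frame"][100:220,270:400,::-1],None,fx=5,fy=5,interpolation=cv2.INTER_CUBIC)[:600])
print(r.sense()["clock"])
E
```

```text
0.20624269145264085 -1.5334909224371918 24.991121292114258
0.20199372621107275 -1.7716472614019247 24.991247355937958
0.20052277881521588 -0.9794295430720734 24.991118609905243
0.19949609042968827 -1.6162264239556412 24.991212487220764
14.9083
```

View pics/end.png

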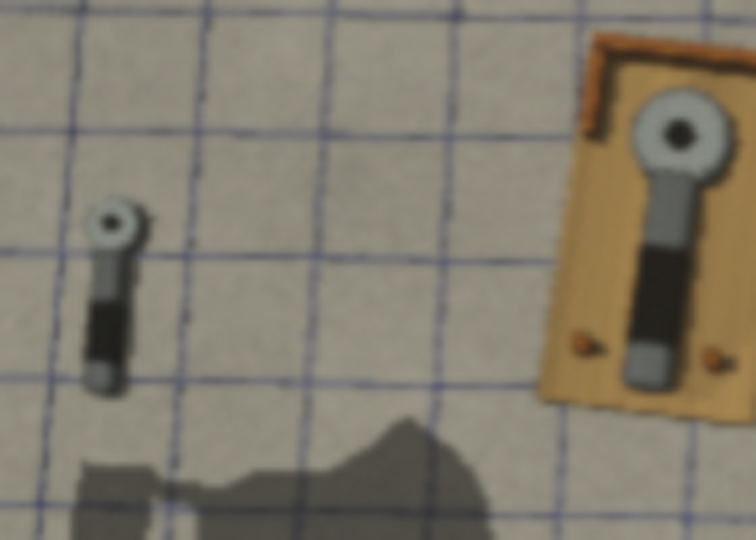

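View pics/end2.png

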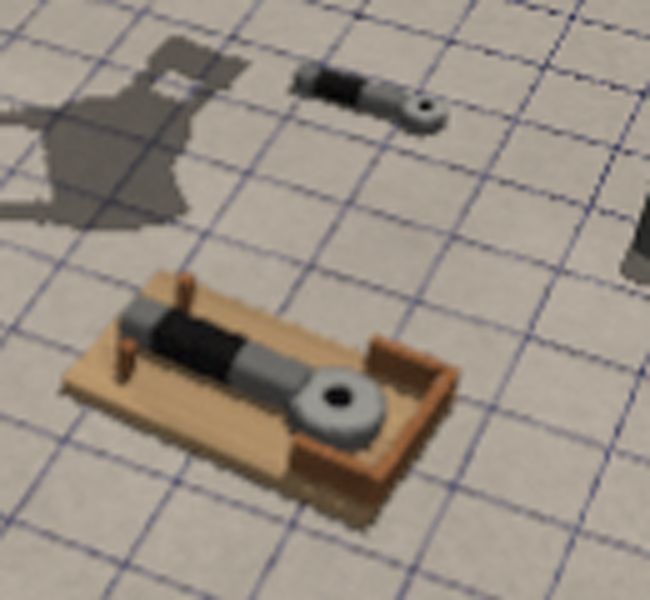

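Both pictures show the cutter flat in the rest: head (681,134) between the walls, handle (652,365) between the posts. The small cutter at (110,222) looks unmoved. I'll check the numbers, then hand in.

```bash
python3 - <<'E'
from station import r
from h import *
s=pickle.load(open("top3.pkl","rb"))
C=lambda uv:(np.array(uv,float)+.5)/5.4-.5+[90,105]
h=ray(s,C([[681,134]]),.028)[0]; t=ray(s,C([[651,378]]),.03)[0]
a=np.radians(-5.5);d=(h-[.569,-.022,0]);x=d[0]*np.cos(a)+d[1]*np.sin(a);y=-d[0]*np.sin(a)+d[1]*np.cos(a)
e=h-t;print("head in rest",x,y,"yaw",np.degrees(np.arctan2(e[1],e[0])), "small head",ray(s,C([[112,223]]),.012))
if abs(x-.05)<.012 and abs(y)<.012: print(r.hand_in())
E
```

```text
head in rest 0.05120864163910701 -0.00026434129315249574 yaw -4.602999622443124 small head [[0.56910882 0.28400198 0.012     ]]
the job is handed in; nothing more can be done
None
```

The larger cutter lies flat in the rest, its head measured about 1 mm from its place. The small cutter reads within about 5 mm of its first position, and the job was handed in at about 15 s.

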